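# Hold a gap probe centred in a cup through a guide plate

## Task

Set up the gauging fixture: lower the guide plate over the fixture's two locating pins until it rests flush on both shoulders, and let go of it. Then take the probe rod out of its stand and lower it, tip down, through the guide bush into the steel cup below without touching the bore wall, the cup or the fixture. Finish while holding the probe there, upright and still, centred in the bore with its tip about 15 mm above the cup's floor; leave everything else on the worktop where it is.

Things in the scene. Friction and masses are not known exactly. Their poses are not given: they have to be found in the camera images.
- fixture: Fixed gauging fixture: base 160 x 84 x 10 mm, an upright steel cup (64 mm across, 47 tall) fixed at its middle, and posts 20 mm thick at x = -55 and +55 mm (y = 0). Each post ends in a flat shoulder 66 mm above the worktop, from which a locating pin 10 mm thick, with tapered nose, rises 19 mm more. Origin: centre of the underside; x along the line of posts, z up. Cup rim: 57 mm above the worktop.
- seat (a point): Point on the cup's axis at the level of the post shoulders (66 mm above the worktop), midway between the pins: where the centre of the guide plate's underside belongs. Axes as the fixture's.
- cup_floor (a point): Centre of the inner floor of the cup in the fixture, 12 mm above the worktop. Axes as the fixture's.
- guide_plate: Loose aluminium plate, about 0.35 kg, lying flat: 140 x 60 x 8 mm, with 14 mm locating holes at x = -55 and +55 mm (y = 0) and a square steel guide bush (40 x 40 mm, 30 tall) on its middle. A 24 mm bore runs down through bush and plate. Origin: centre of the underside; x along the plate, z up. Fits either way round. Lift it by the bush, best pinched along y, away from the pins.
- bush (a point): Centre of the guide bush, half-way up it (23 mm above the plate's underside). Axes as the plate's.
- bore_top (a point): Centre of the upper mouth of the guide bore, at the top of the bush, 38 mm above the plate's underside.
- bore_bottom (a point): Centre of the lower mouth of the guide bore, in the plate's underside.
- stand: Fixed dark steel block 60 x 60 x 50 mm with an upright hole 15 mm across and 40 mm deep in the middle of its top, in which the probe stands. Origin: centre of the underside, on the worktop.
- probe_head (a point): Centre of the probe's round aluminium head (20 mm across, 40 tall), 120 mm above the probe's tip; the probe is held by it. It stands upright in the stand with the head from 110 to 150 mm above the worktop. z runs up the rod, from tip to head.
- probe_stem (a point): Point on the probe's axis 76 mm above its tip (about level with the bush's top when the tip is at its depth in the cup).
- probe_tip (a point): The probe's tip: centre of the lower end of the rod.
- probe: The probe, loose, about 0.12 kg: a straight round steel rod 12 mm thick and 100 mm long below its head, 140 mm in all. In the stand its tip is 10 mm above the worktop. Origin at the tip, z up the rod.
- cup_a: Bystander: loose steel cup, 64 mm across, 47 mm tall. Origin: centre of the underside.
- cup_b: Bystander: another such steel cup.
- tape: Bystander: roll of tape lying flat, 67 mm across, 24 mm tall. Origin: centre of the underside.
- block: Bystander: steel V-block, 62 x 57 x 35 mm. Origin: centre of the underside.
- pen: Bystander: marker pen, about 140 mm long and 17 mm tall, lying loose to the left of the fixture and pointing away from the robot. Origin: centre of the underside.
- brush: Bystander: chip brush lying flat, within 136 x 155 x 12 mm. Origin: centre of the underside.
Mind the look-alikes: they are no part of the job. Of the things like the probe, leave any that is green or red; of the rest the larger one is meant.

How it is judged:
On the way:
1. the guide plate rests flush on both post shoulders, over the pins, and is let go (z of guide_plate in the frame of seat between -0.002 and 0.002 m and horizontal distance between bore_bottom and seat below 0.004 m and angle between guide_plate's own z axis and vertical below 0.025 rad and angle between the x axis of guide_plate and the x axis of fixture, either way round below 0.1 rad and contact force between the fingers and guide_plate below 0.1 N), for 0.3 s.
At the end, for the whole second after the job is handed in: Plate flush on both shoulders (2 mm, bore within 4 mm of the cup axis), let go; the fingers hold the probe still, within 0.07 rad of upright, its axis within 4.5 mm of the bore centre at both mouths, tip 7 to 23 mm above the cup floor, touching nothing else; bystanders within 20 mm (all of step 1 and z of probe_tip in the frame of cup_floor between 0.007 and 0.023 m and horizontal distance between probe_tip and bore_bottom below 0.0045 m and horizontal distance between probe_stem and bore_top below 0.0045 m and angle between probe's own z axis and vertical below 0.07 rad and linear speed of probe below 0.02 m/s and contact force between the fingers and probe above 1 N and contact force between probe and guide_plate below 0.2 N and contact force between probe and fixture below 0.2 N and distance of each of cup_a, pen, brush from where it was at the start of the episode below 0.02 m); the arm keeps its last pose, push and grip.
It fails at once if the probe touches the guide plate (bore wall, bush or plate) (contact force between probe and guide_plate above 0.3 N).
It fails at once if the probe touches the cup or the fixture (contact force between probe and fixture above 0.3 N).
It fails at once if the guide plate is dropped or slammed onto the fixture instead of lowered (horizontal distance between guide_plate and seat below 0.02 m and linear speed of guide_plate above 0.4 m/s).
It fails at once if a bystander is knocked out of its place (distance of any of cup_a, pen, brush from where it was at the start of the episode above 0.02 m).
It also fails if it takes over 72 s, if anything falls off the work surface, if the arm or the gripper's body presses on something with over 40 N, if the wrist force passes 120 N, or if a joint passes its speed limit or range.

## Robot

A 6-joint arm with a two-finger parallel gripper is mounted at the origin on a cart in front of the work surface, level with it; the furniture and walls round the work are solid. World frame = base frame: x ahead of the robot, y to its left, z up, the work surface at z = 0. Lengths are in m, angles in rad, forces in N, time in s.
With the tool pointing down it reaches from about 0.275 to 0.75 m from the base axis. Payload 10.2 kg.
Tool frame: the origin (TCP) lies midway between the tips of the shut fingers; the grasp point (between the pads) lies 19 mm behind it (env.hold_point_z is the distance from the TCP to the grasp point, in m); x points along the fingers, z is the direction in which the jaws open and shut, and the axes are right-handed (so a half turn about x gives the same grasp; the last joint's range is limited). The gripper opens to 85 mm and grips with 20 to 120 N. Pads are 22 mm wide; open, the fingers measure 114 mm over their backs; the gripper's body (76 mm by 85 mm) begins 54 mm behind the grasp point. The pads swing forward as they close: fully open they stand 13 mm farther back than shut.
Start: joints at [-1.323, 0.313, 1.498, -0, 1.331, -0.223], TCP at [0.238, -0.468, 0.231] pointing down, gripper open.
Joint ranges: [-2.94, 2.94], [-0.97, 2.17], [0.19, 2.56], [-1.23, 4.37], [0.02, 3.11], [-2.88, 2.88]. Speed limits (rad/s): [2.39, 2.39, 3.01, 3.14, 3.14, 3.14].

## Interface

Orientations are given as a unit quaternion [x, y, z, w].
In Python, from bench import env, kinematics, monitor, eyes, job gives the robot as it stands. The module is installed in compiled form; this text tells all that it offers. Calls block until the motion is done:
- env.reach(position, orientation): joint-space move of the TCP to a pose.
- env.movel(position, velocity=0.15, frame=None, guard=None): straight line of the TCP; frame=None keeps the orientation; velocity is the mean speed in m/s. With guard (N) it stops when the force on the tool has changed by that much, and returns True; else False.
- env.set_joints(angles): joint-space move.
- env.release() and env.close_gripper(effort=None): open the fingers fully, or close them until they stop; effort is the grip in N (None keeps the last).
- env.hold(seconds).
- kinematics.ik(position, orientation): joint angles nearest the present ones, or None.
- monitor.sense(): the state.
- eyes.grab_frame(name): name is "scene" or "side" or "wrist"; returns a dict with "frame" (480x640x3 uint8, red, green, blue), "mtx" (3x3 intrinsics, pixels), "view" (4x4, takes a point from world to camera coordinates). Camera axes: x right, y down, z forward; pixel columns grow to the right and rows downward; lengths in m; the calibration is good to about 2 mm. A picture is of the moment at which its call begins. There is no depth.
A pose or a line that the arm cannot do raises env.MotionError and nothing moves.
- job.hand_in(): hands the job in, once; it reports no verdict.
The state is a dict: "clock": time; "joints": joint angles; "qvel": joint speeds; "joint_efforts": joint torques, N m; "position": TCP position; "ee_rot": TCP orientation; "contact_force": force on the tool from outside, world axes, zero at the start; "ft_torque": the same for the moment, N m; "finger_gap": opening from 0.0 (shut) to 1.0 (fully open).
Only numpy, scipy, OpenCV 4.12 (cv2) and the standard library are available. Lean on these libraries where they do the work, as an engineer would, in place of code of your own. Each camera call takes 0.05 s, during which the arm holds its last target.

## Working session

There is one attempt and no reset: what is moved stays moved. The work goes in short steps, each a Python script; the robot and the scene stay as the last script left them, time stands still between calls to the robot, and variables do not carry over. Pictures are saved under pics/ and viewed, and the job is handed in when it is done.

```bash
mkdir -p pics; ls
python3 - <<'E'
from bench import env,kinematics,monitor,eyes,job
import cv2,numpy as np
for n in("scene","side","wrist"):
    d=eyes.grab_frame(n); cv2.imwrite(f"pics/{n}0.png",d["frame"][:,:,::-1]); print(n,d["mtx"].tolist(),np.round(d["view"],4).tolist())
s=monitor.sense();print(s["clock"],s["position"],s["ee_rot"],s["finger_gap"],env.hold_point_z)
E
```

```text
pics
scene [[455.67894734637673, 0.0, 322.8602788498722], [0.0, 455.67894734637673, 242.1698632963755], [0.0, 0.0, 1.0]] [[0.8436, -0.537, 0.0003, -0.5114], [-0.2288, -0.3601, -0.9044, 0.1865], [0.4857, 0.7629, -0.4266, 0.8573], [0.0, 0.0, 0.0, 1.0]]
side [[562.6853125664834, 0.0, 319.67900518626794], [0.0, 562.6853125664834, 240.762336964167], [0.0, 0.0, 1.0]] [[-0.9563, -0.2924, 0.0039, 0.5008], [-0.1866, 0.6001, -0.7779, 0.2534], [0.2251, -0.7446, -0.6284, 1.2241], [0.0, 0.0, 0.0, 1.0]]
wrist [[414.9854407004423, 0.0, 321.4985617058086], [0.0, 414.9854407004423, 239.69574621286597], [0.0, 0.0, 1.0]] [[0.4545, -0.8907, 0.0003, -0.5248], [-0.8607, -0.4391, 0.2577, -0.0335], [-0.2295, -0.1174, -0.9662, 0.3779], [0.0, 0.0, 0.0, 1.0]]
0.15 [ 0.23807387 -0.46769969  0.23087583] [ 0.36984746  0.60306704 -0.36936331  0.60257261] 0.9981044021813607 0.0187
```

View pics/scene0.png

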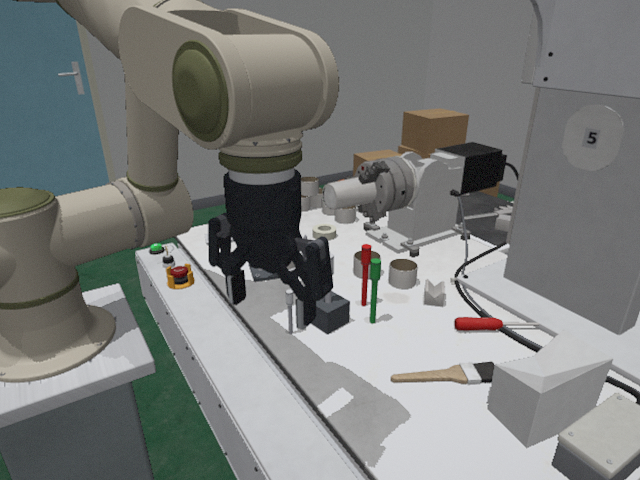

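View pics/side0.png

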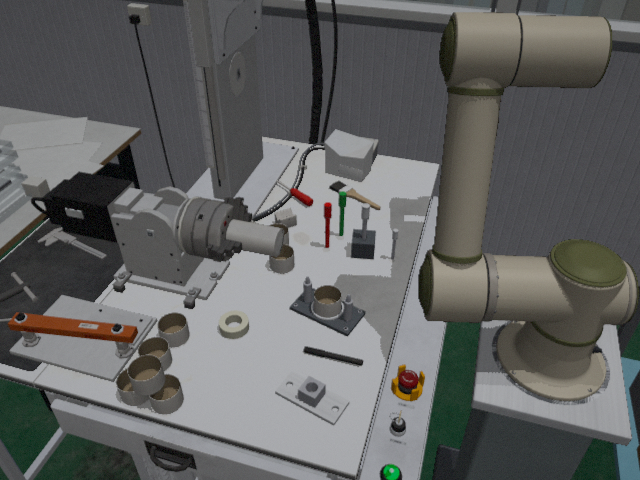

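View pics/wrist0.png

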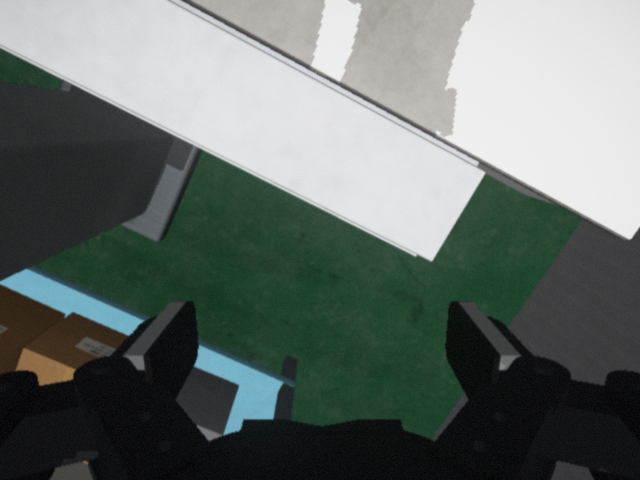

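The side view shows the plate with its bush at about (312,390), the fixture at (328,308), and the probe in the stand at (363,232). The red and green probes and a smaller grey one at (394,243) are the look-alikes. Next I'll zoom in.

```bash
cat > h.py <<'E'
from bench import env,kinematics,monitor,eyes,job
import cv2,numpy as np
from scipy.spatial.transform import Rotation as R
def ray(d,uv,z):
    K,V=d["mtx"],d["view"]; c=-V[:3,:3].T@V[:3,3]
    r=V[:3,:3].T@np.linalg.inv(K)@np.array([uv[0],uv[1],1.]); return c+r*(z-c[2])/r[2]
def proj(d,P):
    P=np.atleast_2d(P); q=(d["view"][:3,:3]@P.T).T+d["view"][:3,3]; q=(d["mtx"]@q.T).T; return q[:,:2]/q[:,2:]
def save(d,n,crop=None,f=1):
    im=d["frame"][:,:,::-1]
    if crop: x,y,w,h=crop; im=im[y:y+h,x:x+w]
    cv2.imwrite("pics/"+n,cv2.resize(im,None,fx=f,fy=f,interpolation=cv2.INTER_CUBIC))
def down(yaw):
    # tool x down, tool z (jaw) horizontal at angle yaw
    z=np.array([np.cos(yaw),np.sin(yaw),0]); x=np.array([0,0,-1.]); y=np.cross(z,x)
    return R.from_matrix(np.stack([x,y,z],1)).as_quat()
E
python3 - <<'E'
from h import *
d=eyes.grab_frame("side")
np.savez("side0.npz",frame=d["frame"],mtx=d["mtx"],view=d["view"])
save(d,"side_a.png",(260,260,160,170),4 and 3.5); save(d,"side_b.png",(300,180,120,100),6)
for n,uv,z in[("fix cup rim",(328,297),.057),("bush top",(312,384),.038),("probe top",(364,208),.15),("stand",(363,238),.05),("pen",(333,355),.008),("small",(395,230),.08)]: print(n,np.round(ray(d,uv,z),3))
m=R.from_quat(monitor.sense()["ee_rot"]).as_matrix();print(np.round(m,2))
E
```

```text
fix cup rim [0.498 0.02  0.057]
bush top [0.464 0.247 0.038]
probe top [ 0.475 -0.216  0.15 ]
stand [ 0.474 -0.222  0.05 ]
pen [0.451 0.14  0.008]
small [ 0.396 -0.242  0.08 ]
[[-0.    0.89  0.45]
 [ 0.    0.45 -0.89]
 [-1.    0.   -0.  ]]
```

View pics/side_a.png

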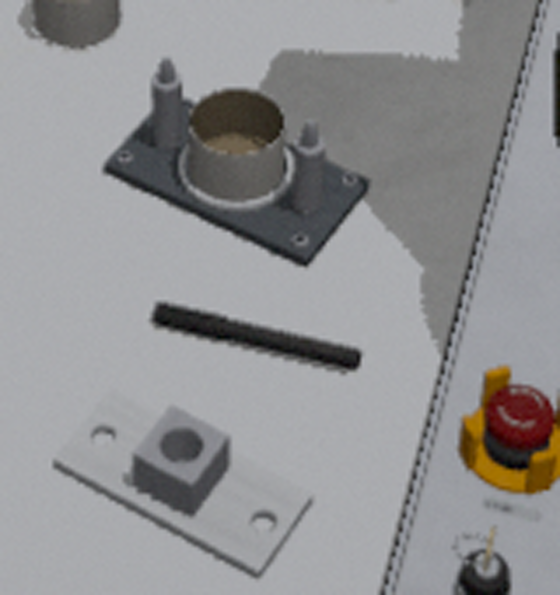

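View pics/side_b.png

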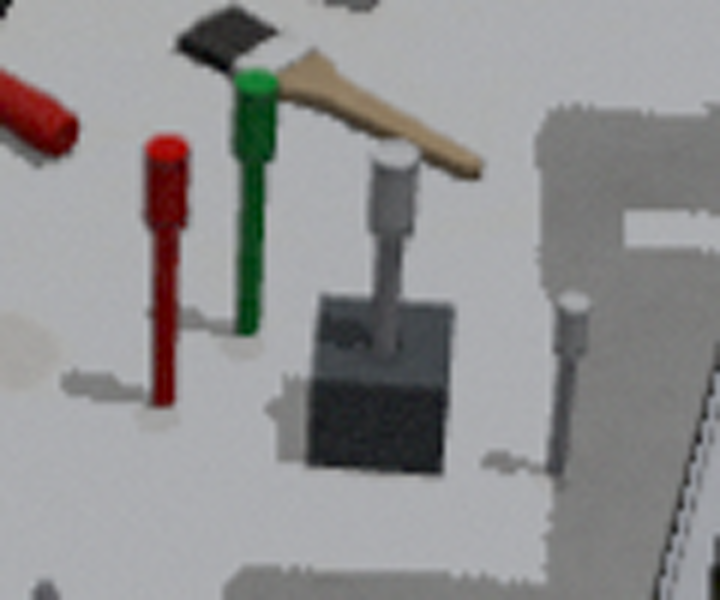

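Run:
```python
from h import *
d=np.load("side0.npz")
g=lambda u,v,z,s=3.5,o=(260,260):ray(d,(u/s+o[0],v/s+o[1]),z)
a,b=g(103,435,.008),g(263,521,.008);print(a,b,(a+b)/2,np.linalg.norm(a-b),np.degrees(np.arctan2(*(a-b)[1::-1])))
a,b=g(167,62,.085),g(310,123,.085);print(a,b,(a+b)/2,np.linalg.norm(a-b),np.degrees(np.arctan2(*(a-b)[1::-1])))
for n,u,v,z in[("red",163,402,0),("redtop",167,147,.15),("green",247,332,0),("greentop",256,82,.15),("probetop",395,153,.15),("small",557,470,0),("smalltop",573,302,.09)]: print(n,np.round(g(u,v,z,6,(300,180)),3))
for uv in((155,313),(355,358)):print("pen",np.round(g(*uv,.01),3))
w=eyes.grab_frame("wrist");V=w["view"];s=monitor.sense();T=R.from_quat(s["ee_rot"]).as_matrix()
print("cam in tool",np.round(T.T@(-V[:3,:3].T@V[:3,3]-s["position"]),4),"\n",np.round(T.T@V[:3,:3].T,3))
```

```text
[0.51536387 0.23987069 0.008     ] [0.40962129 0.26862817 0.008     ] [0.46249258 0.25424943 0.008     ] 0.10958323244363942 -15.21405609097873
[0.55239574 0.00125638 0.085     ] [0.44813732 0.02856922 0.085     ] [0.50026653 0.0149128  0.085     ] 0.10777666081665498 -14.680028119862593
red [ 0.569 -0.217  0.   ]
redtop [ 0.565 -0.203  0.15 ]
green [ 0.546 -0.277  0.   ]
greentop [ 0.542 -0.261  0.15 ]
probetop [ 0.473 -0.228  0.15 ]
small [ 0.391 -0.224  0.   ]
smalltop [ 0.393 -0.228  0.09 ]
pen [0.514 0.145 0.01 ]
pen [0.387 0.142 0.01 ]
cam in tool [-0.143   0.0655 -0.0003] 
 [[-0.001 -0.258  0.966]
 [ 0.001 -0.966 -0.258]
 [ 1.     0.001  0.001]]
```

Run:
```python
from h import *
for nm,p in(("plate",[.4625,.254,.16]),("plate low",[.4625,.254,.01]),("fix",[.500,.0149,.08]),("fixhi",[.500,.0149,.25])):
  for y in(75,-105): print(nm,y,np.round(kinematics.ik(p,down(np.radians(y))),2) if kinematics.ik(p,down(np.radians(y))) is not None else None)
for y in range(-180,180,15):
  q=[kinematics.ik([.473,-.225,z],down(np.radians(y))) for z in(.12,.3)]; print(y,[None if k is None else np.round(k[[0,5]],2) for k in q])
```

```text
plate 75 [ 0.28  0.39  1.59 -0.    1.16 -1.03]
plate -105 [ 0.28  0.39  1.59 -0.    1.16  2.11]
plate low 75 [ 0.28  0.6   1.71 -0.    0.83 -1.03]
plate low -105 [ 0.28  0.6   1.71 -0.    0.83  2.11]
fix 75 [-0.2   0.44  1.75 -0.    0.95 -1.51]
fix -105 [-0.2   0.44  1.75 -0.    0.95  1.63]
fixhi 75 [-0.2   0.24  1.54 -0.    1.36 -1.51]
fixhi -105 [-0.2   0.24  1.54 -0.    1.36  1.63]
-180 [array([-0.67,  2.47]), array([-0.67,  2.47])]
-165 [array([-0.67,  2.21]), array([-0.67,  2.21])]
-150 [array([-0.67,  1.95]), array([-0.67,  1.95])]
-135 [array([-0.67,  1.69]), array([-0.67,  1.69])]
-120 [array([-0.67,  1.43]), array([-0.67,  1.43])]
-105 [array([-0.67,  1.16]), array([-0.67,  1.16])]
-90 [array([-0.67,  0.9 ]), array([-0.67,  0.9 ])]
-75 [array([-0.67,  0.64]), array([-0.67,  0.64])]
-60 [array([-0.67,  0.38]), array([-0.67,  0.38])]
-45 [array([-0.67,  0.12]), array([-0.67,  0.12])]
-30 [array([-0.67, -0.14]), array([-0.67, -0.14])]
-15 [array([-0.67, -0.41]), array([-0.67, -0.41])]
0 [array([-0.67, -0.67]), array([-0.67, -0.67])]
15 [array([-0.67, -0.93]), array([-0.67, -0.93])]
30 [array([-0.67, -1.19]), array([-0.67, -1.19])]
45 [array([-0.67, -1.45]), array([-0.67, -1.45])]
60 [array([-0.67, -1.72]), array([-0.67, -1.72])]
75 [array([-0.67, -1.98]), array([-0.67, -1.98])]
90 [array([-0.67, -2.24]), array([-0.67, -2.24])]
105 [array([-0.67, -2.5 ]), array([-0.67, -2.5 ])]
120 [array([-0.67, -2.76]), array([-0.67, -2.76])]
135 [None, None]
150 [None, None]
165 [array([-0.67,  2.74]), array([-0.67,  2.74])]
```

Run:
```python
from h import *
q=down(np.radians(75)); y=np.array([-np.sin(np.radians(75)),np.cos(np.radians(75)),0])
env.reach(np.array([.5,.0149,.23])-.02*y,q); print(monitor.sense()["clock"])
d=eyes.grab_frame("wrist");np.savez("wf.npz",**{k:d[k] for k in("frame","mtx","view")});save(d,"wf.png",None,1.25)
env.reach(np.array([.4625,.254,.16])-.02*y,q); print(monitor.sense()["clock"])
d=eyes.grab_frame("wrist");np.savez("wp.npz",**{k:d[k] for k in("frame","mtx","view")});save(d,"wp.png",None,1.25)
```

```text
2.25
3.2917
```

View pics/wf.png

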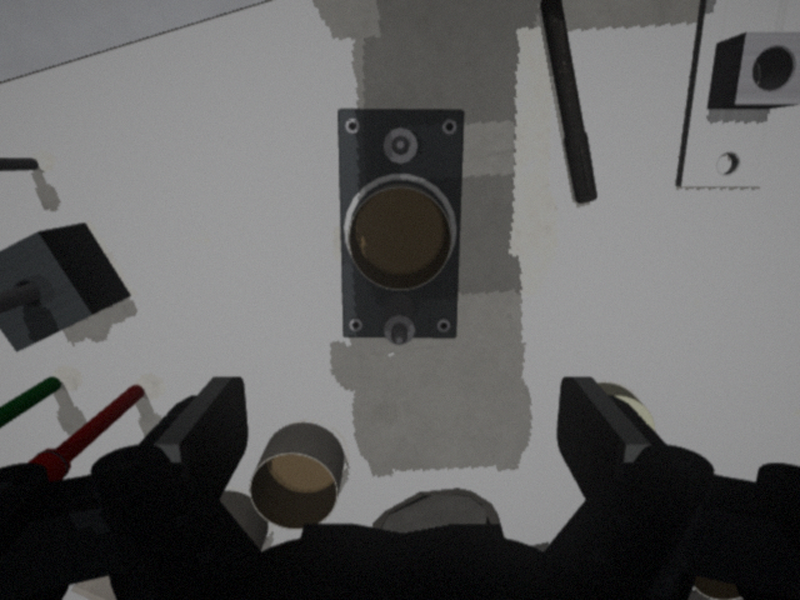

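View pics/wp.png

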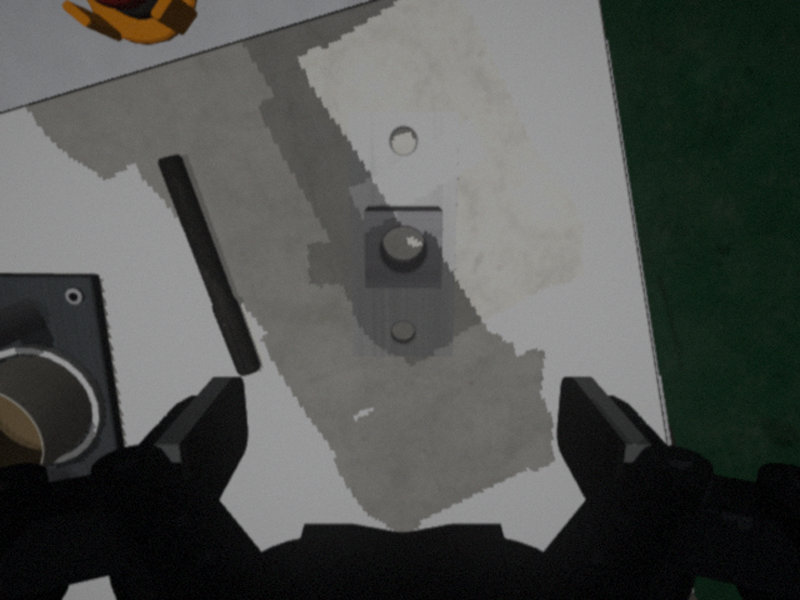

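Both are clear in the wrist view: the pins are near (320,116) and (320,264) in raw px, and the plate holes near (322,112) and (322,264). I'll zoom in for sub-pixel measurements.

Run:
```python
from h import *
d=np.load("wf.npz");save(d,"wf_z.png",(265,80,110,200),3);
im=d["frame"][:,:,::-1]
a=cv2.resize(im[90:150,290:350],None,fx=6,fy=6,interpolation=cv2.INTER_CUBIC);b=cv2.resize(im[240:300,290:350],None,fx=6,fy=6,interpolation=cv2.INTER_CUBIC)
cv2.imwrite("pics/wf_pins.png",np.clip(np.hstack([a,b])*1.5,0,255).astype(np.uint8))
d=np.load("wp.npz");im=d["frame"][:,:,::-1]
cv2.imwrite("pics/wp_z.png",np.clip(cv2.resize(im[85:295,272:372],None,fx=2.8,fy=2.8,interpolation=cv2.INTER_CUBIC)*1.6,0,255).astype(np.uint8))
```

```text
(no output)
```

View pics/wf_pins.png

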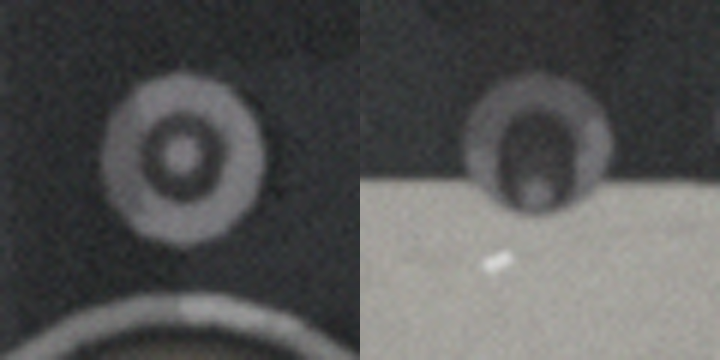

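View pics/wp_z.png

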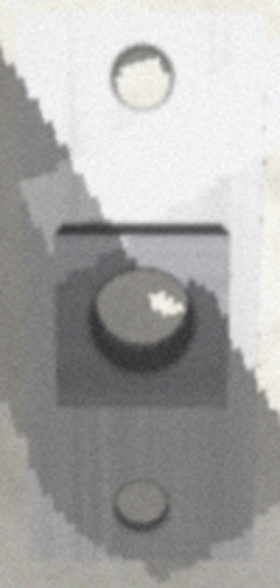

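Run:
```python
from h import *
def m(d,s,o,X,z): return ray(d,((X[0]+.5)/s-.5+o[0],(X[1]+.5)/s-.5+o[1]),z)
def two(n,a,b): v=a-b; print(n,np.round(a,4),np.round(b,4),"mid",np.round((a+b)/2,4),"L",round(np.linalg.norm(v),4),"yaw",round(np.degrees(np.arctan2(v[1],v[0]))%180-180,2))
d=np.load("wf.npz")
two("shoulder",m(d,6,(290,90),(182,159),.066),m(d,6,(290,240),(178,142),.066))
two("tips",m(d,6,(290,90),(182,154),.085),m(d,6,(290,240),(177,190),.085))
d=np.load("wp.npz")
two("holes",m(d,2.8,(272,85),(142,77),.008),m(d,2.8,(272,85),(142,505),.008))
print(m(d,2.8,(272,85),(141.5,319),.038), m(d,2.8,(272,85),(143,319),.038))
```

```text
shoulder [0.4482 0.0272 0.066 ] [ 0.554  -0.0019  0.066 ] mid [0.5011 0.0127 0.066 ] L 0.1098 yaw -15.36
tips [0.4482 0.0273 0.085 ] [ 0.5539 -0.0019  0.085 ] mid [0.501  0.0127 0.085 ] L 0.1097 yaw -15.41
holes [0.4097 0.2683 0.008 ] [0.5156 0.24   0.008 ] mid [0.4627 0.2542 0.008 ] L 0.1096 yaw -14.97
[0.4622473  0.25411748 0.038     ] [0.46233673 0.25445142 0.038     ]
```

Run:
```python
from h import *
q=down(np.radians(75.0)); q2=down(np.radians(74.6))
P=np.array([.4626,.2542,0]); S=np.array([.5011,.0127,0]); zg=.011
env.movel(P+[0,0,.06],.15,q); g=env.movel(P+[0,0,zg],.08,None,8); print("guard",g)
env.close_gripper(60); s=monitor.sense(); print(s["clock"],s["position"],s["finger_gap"],s["contact_force"])
env.movel(P+[0,0,zg+.13],.12); s=monitor.sense(); print(s["clock"],s["position"],s["finger_gap"],s["contact_force"])
env.movel(S+[0,0,zg+.13],.15,q2); s=monitor.sense(); print(s["clock"],s["position"],s["finger_gap"],s["contact_force"])
d=eyes.grab_frame("side");save(d,"s1.png",(230,180,200,150),4)
d=eyes.grab_frame("wrist");save(d,"w1.png",None,1.25)
```

```text
guard False
5.425 [0.4628446  0.25423632 0.01151306] 0.4584995016328379 [-0.87388991 -0.81441385  5.91543332]
6.6583 [0.4622045 0.254072  0.1402325] 0.4525093513703749 [ 0.01969813 -0.52319753 -3.55915542]
8.4417 [0.50097384 0.01326401 0.14096612] 0.45598834453696785 [ 0.17518978  0.11552909 -3.31798054]
```

View pics/s1.png

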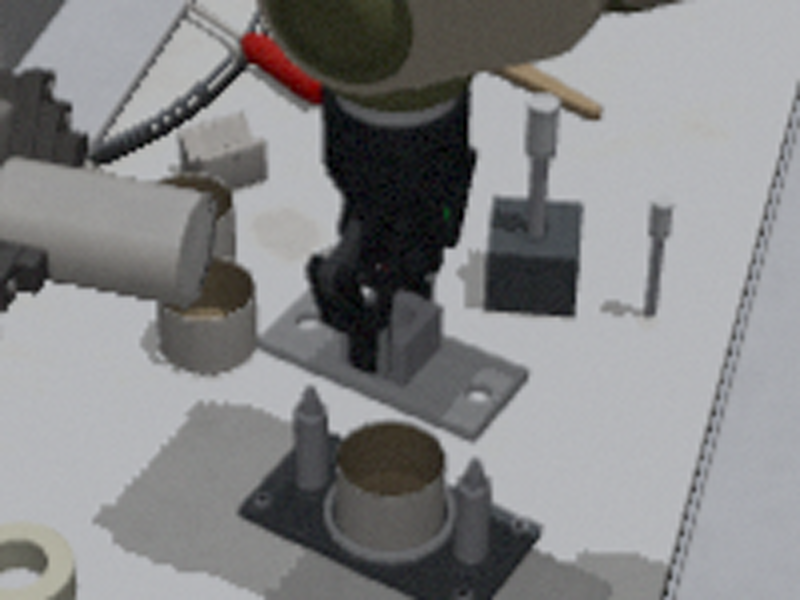

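View pics/w1.png

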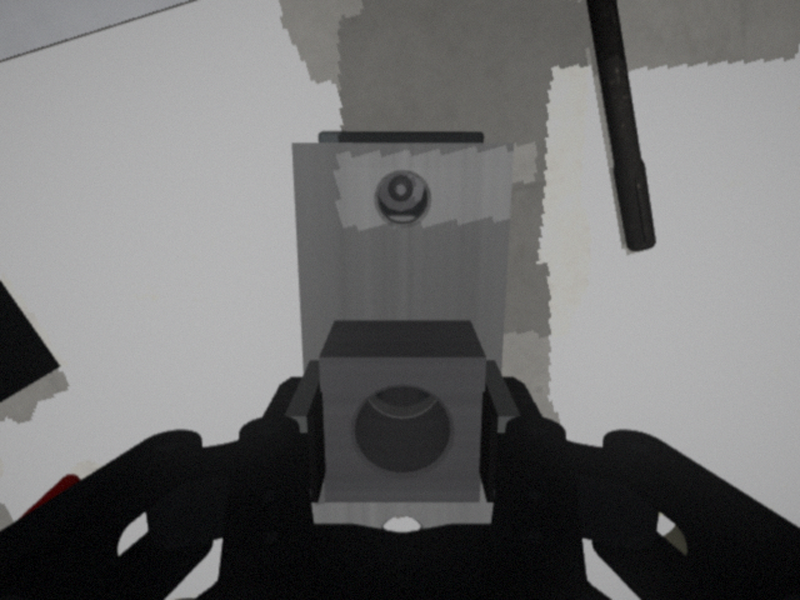

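The plate looks held level, and pin 1 shows through the front hole at about (403,190) in the 1.25x picture. I'll check this numerically, then lower it under guard.

Run:
```python
from h import *
d=eyes.grab_frame("wrist"); a=(403.5/1.25,197.5/1.25)
yw=np.radians(-15.4); v=np.array([np.cos(yw),np.sin(yw),0])
print("hole",ray(d,a,.137),"pin expected",np.array([.5011,.0127,0])-.055*v, "pin tip px",proj(d,np.array([.5011,.0127,.085])-.055*v)*1.25)
S=np.array([.5011,.0127,0]); zg=.011
s=monitor.sense(); print(s["position"])
print(env.movel(S+[0,0,zg+.092],.1),monitor.sense()["position"])
g=env.movel(S+[0,0,zg+.072],.04,None,8); s=monitor.sense(); print(g,s["position"],s["contact_force"])
if not g:
    g=env.movel(S+[0,0,zg+.0655],.02,None,6); s=monitor.sense(); print(g,s["position"],s["contact_force"],s["clock"])
d=eyes.grab_frame("wrist");save(d,"w2.png",None,1.25)
d=eyes.grab_frame("side");save(d,"s2.png",(230,180,200,150),4)
```

```text
hole [0.4480703  0.02854315 0.137     ] pin expected [0.44807475 0.02730559 0.        ] pin tip px [[400.0209402  188.83336849]]
[0.50104628 0.01308437 0.14102305]
False [0.50134641 0.01271598 0.10333511]
False [0.50117282 0.01268433 0.08302675] [ 0.29234743 -0.13661286 -2.97227238]
True [0.50128284 0.01265463 0.07749259] [-0.73207117 -0.07584577  5.71255136] 10.1083
```

View pics/s2.png

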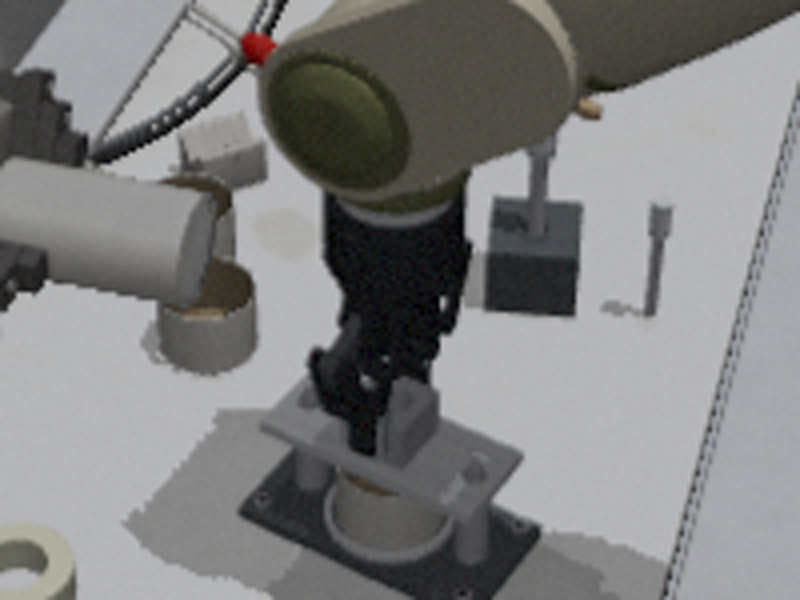

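View pics/w2.png

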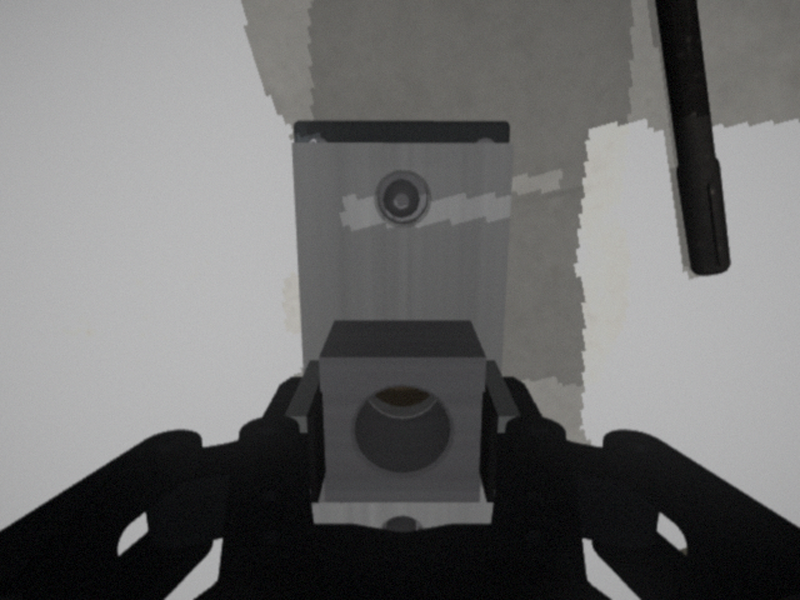

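The plate is on the pins: contact came at TCP 77.5 mm, matching the expected 66 + 11.5. I'll release, retreat and measure the bore from above.

Run:
```python
from h import *
env.release()
s=monitor.sense(); p=np.array(s["position"]); print(s["contact_force"],s["clock"])
env.movel(p+[0,0,.06],.1)
q=down(np.radians(74.6)); y=np.array([-np.sin(np.radians(74.6)),np.cos(np.radians(74.6)),0])
env.movel(np.array([.5011,.0127,.23])-.02*y,.2)
env.hold(.2)
d=eyes.grab_frame("wrist");np.savez("wf2.npz",**{k:d[k] for k in("frame","mtx","view")});save(d,"wf2.png",(265,60,110,230),2.6)
d=eyes.grab_frame("side");save(d,"s3.png",(270,250,120,100),6);np.savez("s3.npz",**{k:d[k] for k in("frame","mtx","view")})
print(monitor.sense()["clock"])
```

```text
[-0.89295214 -0.16802912  0.4445572 ] 10.7333
12.4083
```

View pics/wf2.png

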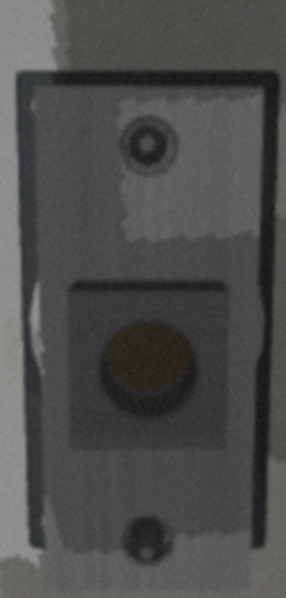

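View pics/s3.png

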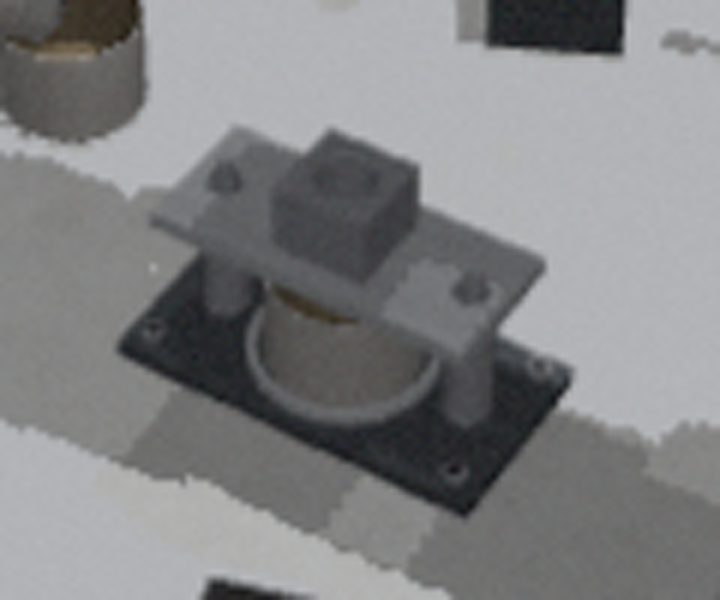

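Run:
```python
from h import *
d=np.load("wf2.npz")
m=lambda X,z: ray(d,((X[0]+.5)/2.6-.5+265,(X[1]+.5)/2.6-.5+60),z)
print("bore",m((148.5,368),.104),"bush",np.mean([m(c,.104) for c in((69,291),(228,291),(69,448),(228,448))],0), np.linalg.norm(m((69,291),.104)-m((228,291),.104)))
a,b=m((149,146),.074),m((148,540),.074);print("holes",a,b,(a+b)/2,np.linalg.norm(a-b))
im=d["frame"][:,:,::-1][175:230,290:350];cv2.imwrite("pics/bz.png",np.clip(cv2.resize(im,None,fx=10,fy=10,interpolation=cv2.INTER_CUBIC)*2.,0,255).astype(np.uint8))
```

```text
bore [0.50099142 0.0131713  0.104     ] bush [0.50171831 0.01297041 0.104     ] 0.03916919038033066
holes [0.44861612 0.02765291 0.074     ] [ 0.55452816 -0.00166456  0.074     ] [0.50157214 0.01299417 0.074     ] 0.10989483941161407
```

View pics/bz.png

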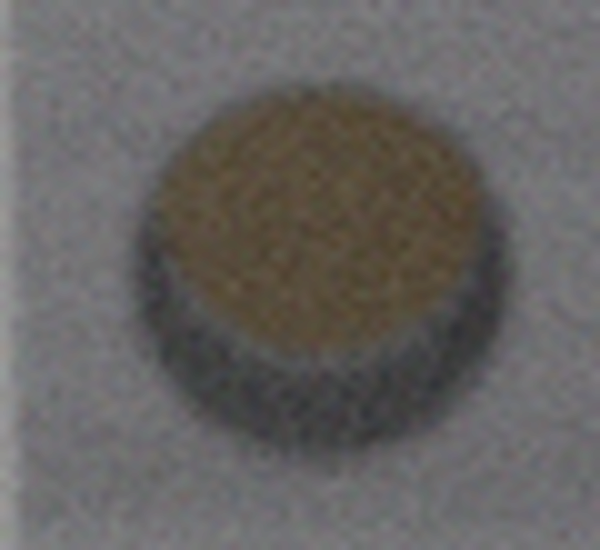

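Run:
```python
from h import *
d=np.load("wf2.npz");print("bore",ray(d,(322.05,201.45),.104))
q=down(np.radians(74.6)); y=np.array([-np.sin(np.radians(74.6)),np.cos(np.radians(74.6)),0])
env.reach(np.array([.474,-.225,.27])-.03*y,q);env.hold(.1); print(monitor.sense()["clock"],monitor.sense()["position"])
d=eyes.grab_frame("wrist");np.savez("wpr.npz",**{k:d[k] for k in("frame","mtx","view")});save(d,"wpr.png",None,1.25)
print(proj(d,[.474,-.225,.15]))
```

```text
bore [0.50117248 0.01328559 0.104     ]
13.475 [ 0.50329971 -0.23150085  0.26987709]
[[318.73760081 185.7491213 ]]
```

View pics/wpr.png

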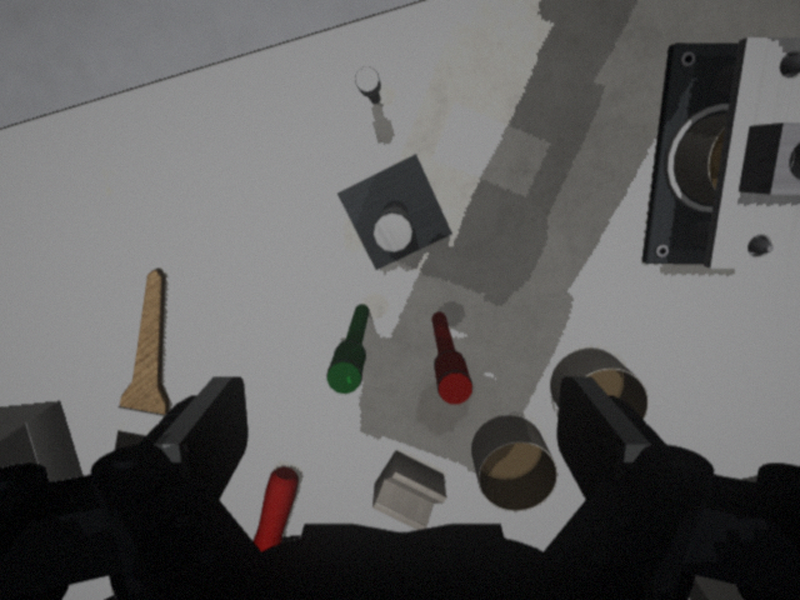

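The probe head top is at about (393,232) in the 1.25x picture. I'll fit it, and project the stand corners as a cross-check.

Run:
```python
from h import *
d=np.load("wpr.npz"); im=d["frame"]; g=cv2.cvtColor(im,cv2.COLOR_RGB2GRAY)
sub=g[160:212,285:345]; t,b=cv2.threshold(sub,0,255,cv2.THRESH_BINARY+cv2.THRESH_OTSU); print(t)
cv2.imwrite("pics/hd.png",np.hstack([cv2.resize(sub,None,fx=6,fy=6,interpolation=cv2.INTER_CUBIC),cv2.resize(b,None,fx=6,fy=6)]))
m=lambda u,v,z:ray(d,((u+.5)/1.25-.5,(v+.5)/1.25-.5),z)
print("head",m(393,232.5,.15))
c=[m(*p,.05) for p in((416,154),(338,194),(377,270),(452,234))];print(np.round(c,4).tolist(),np.mean(c,0))
```

```text
95.0
head [ 0.47335325 -0.22774051  0.15      ]
[[0.4389, -0.2039, 0.05], [0.4504, -0.2624, 0.05], [0.5086, -0.2511, 0.05], [0.4977, -0.1934, 0.05]] [ 0.47388331 -0.22769937  0.05      ]
```

View pics/hd.png

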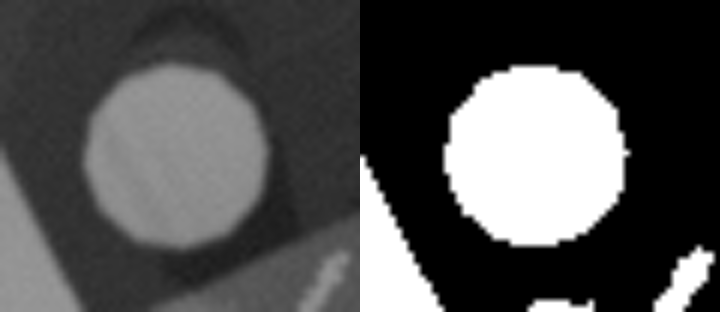

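Run:
```python
from h import *
q=down(np.radians(74.6)); P=np.array([.4735,-.2277,0])
env.movel(P+[0,0,.2],.2,q); g=env.movel(P+[0,0,.111],.08,None,8); s=monitor.sense(); print(g,s["position"],s["clock"])
env.close_gripper(60); s=monitor.sense(); print(s["position"],s["finger_gap"],s["contact_force"],s["ft_torque"],s["clock"])
g=env.movel(P+[0,0,.130],.04); s=monitor.sense(); print(s["contact_force"],s["ft_torque"])
env.movel(P+[0,0,.255],.12); env.hold(.1);s=monitor.sense(); print(s["position"],s["finger_gap"],s["contact_force"],s["clock"])
d=eyes.grab_frame("side");np.savez("s4.npz",**{k:d[k] for k in("frame","mtx","view")});save(d,"s4.png",(300,120,130,150),4)
d=eyes.grab_frame("wrist");save(d,"w4.png",None,1.25);np.savez("w4.npz",**{k:d[k] for k in("frame","mtx","view")})
d=eyes.grab_frame("scene");save(d,"c4.png",(220,180,160,160),4)
```

```text
False [ 0.47373354 -0.22787512  0.11148134] 15.3167
[ 0.47356529 -0.22784147  0.11118381] 0.20839254617314282 [-0.1272503   0.07151321  1.82892471] [-0.12931118  0.04273976 -0.03445176] 15.9417
[ 0.84831141  0.60693306 -0.37636706] [-0.01358698 -0.00571468 -0.02656018]
[ 0.47332462 -0.22757139  0.25432102] 0.20904130978659927 [ 0.72922896 -0.5077057  -0.95959148] 17.8583
```

View pics/s4.png

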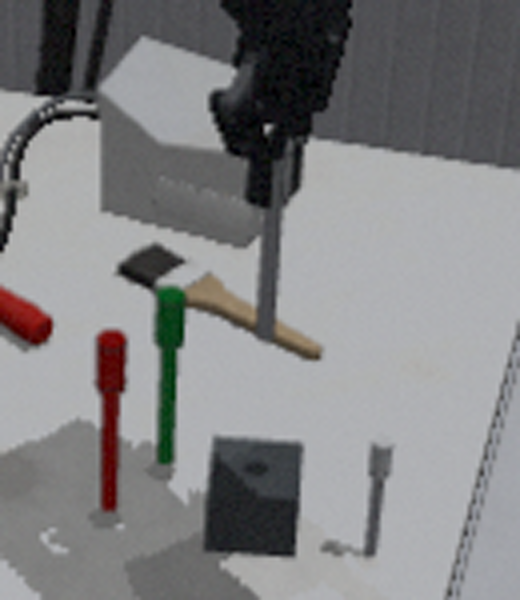

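View pics/w4.png

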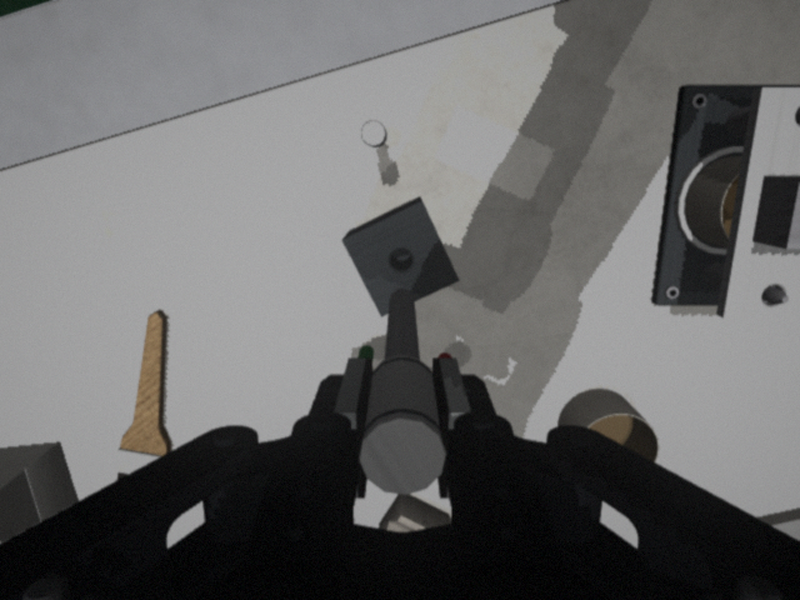

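View pics/c4.png

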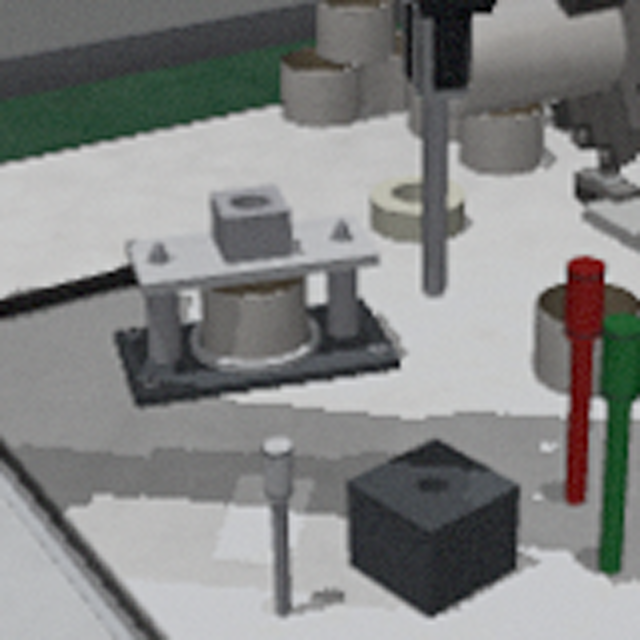

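The probe is held and looks upright. I'll check its tip and tilt by overlaying the expected vertical rod in all three views.

```bash
cat >> h.py <<'E'
def overlay(d,tip,ax,sc,crop):
    im=np.clip(cv2.resize(d["frame"][:,:,::-1][crop[1]:crop[1]+crop[3],crop[0]:crop[0]+crop[2]],None,fx=sc,fy=sc,interpolation=cv2.INTER_CUBIC)*1.3,0,255).astype(np.uint8)
    ax=np.array(ax)/np.linalg.norm(ax); e1=np.cross(ax,[1,0,0]);e1/=np.linalg.norm(e1);e2=np.cross(ax,e1);t=np.linspace(0,2*np.pi,80)
    ring=lambda h,r:(proj(d,tip+ax*h+r*(np.cos(t)[:,None]*e1+np.sin(t)[:,None]*e2))+.5-np.array(crop[:2]))*sc-.5
    A,B=ring(0,.006),ring(.1,.006)
    hull=cv2.convexHull(np.vstack([A,B]).astype(np.float32)).astype(np.int32)
    cv2.polylines(im,[hull],True,(0,255,255),1); return im
E
python3 - <<'E'
from h import *
s=monitor.sense();p=np.array(s["position"]);tip=np.array([p[0],p[1],.010+p[2]-.1112]);print(tip)
D={n:eyes.grab_frame(n) for n in("side","scene","wrist")}
h=[overlay(D["side"],tip,[0,0,1],10,(350,150,35,60)),overlay(D["scene"],tip,[0,0,1],7,(312,180,28,85)),overlay(D["wrist"],tip,[0,0,1],8,(300,220,45,75))]
h=[cv2.copyMakeBorder(i,0,600-i.shape[0],0,0,cv2.BORDER_CONSTANT) if i.shape[0]<=600 else i[:600] for i in h]
o=np.hstack(h);print(o.shape);cv2.imwrite("pics/ov.png",o[:, :800] if o.shape[1]<=800 else cv2.resize(o,None,fx=800/o.shape[1],fy=800/o.shape[1]))
E
```

```text
[ 0.4734095  -0.22765167  0.15346963]
(600, 906, 3)
```

View pics/ov.png

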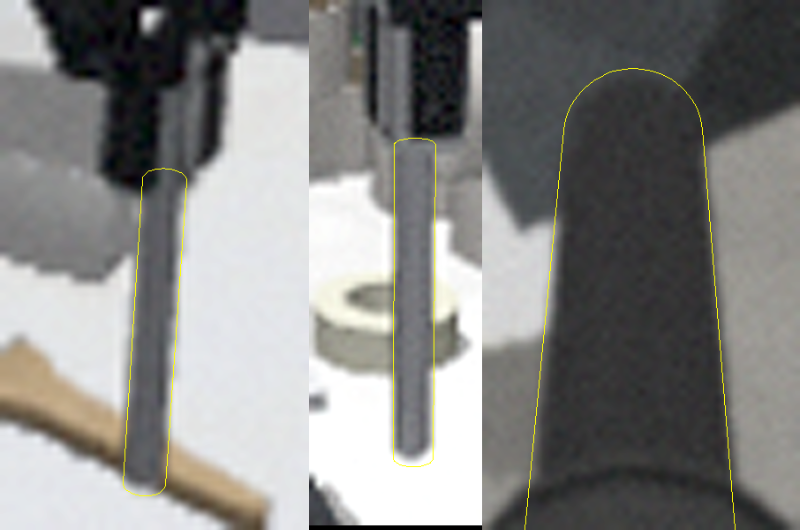

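The overlay matches to within about 1 px in every view, so the rod is vertical. Now I'll move it above the bore and verify there before lowering.

Run:
```python
from h import *
T=np.array([.5013,.0130,0])
env.movel(T+[0,0,.25],.12); env.movel(T+[0,0,.216],.08); env.hold(.3)
s=monitor.sense();p=np.array(s["position"]);tip=np.array([p[0],p[1],.010+p[2]-.1112]);print(tip,s["clock"])
for n,sc,cr in(("side",7,(290,225,75,85)),("scene",7,(255,180,75,85))):
    d=eyes.grab_frame(n);np.savez(n+"5.npz",**{k:d[k] for k in("frame","mtx","view")})
    im=overlay(d,tip,[0,0,1],sc,cr)
    t=np.linspace(0,2*np.pi,60)
    for z,c in((.104,(0,255,0)),):
        e=(proj(d,np.stack([T[0]+.012*np.cos(t),T[1]+.012*np.sin(t),0*t+z],1))+.5-np.array(cr[:2]))*sc-.5
        cv2.polylines(im,[e.astype(np.int32)],True,c,1)
    cv2.imwrite(f"pics/{n}5.png",im)
```

```text
[0.5014089  0.0129921  0.11509078] 21.2
```

View pics/side5.png

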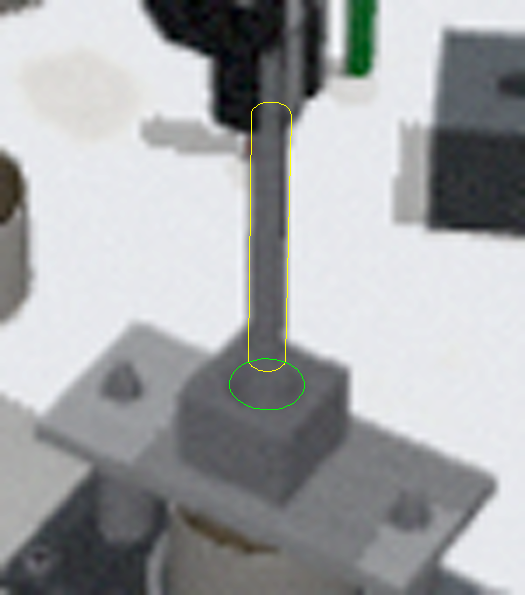

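View pics/scene5.png

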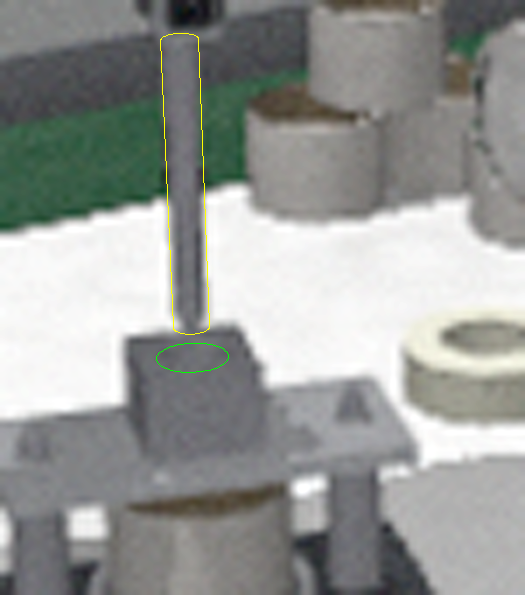

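Bore position in the earlier unobstructed side view (327.8,279.7) matches the projected target (328.1,279.9), and the rod is centred on it. Lowering.

Run:
```python
from h import *
T=np.array([.5013,.0130,0])
for z in(.18,.1287):
    g=env.movel(T+[0,0,z],.04,None,6); s=monitor.sense(); print(g,s["position"],s["contact_force"],s["clock"])
    if g: break
env.hold(.5); s=monitor.sense(); print(s["position"],s["ee_rot"],s["finger_gap"],s["contact_force"],s["ft_torque"],np.abs(s["qvel"]).max(),s["clock"])
d=eyes.grab_frame("side");save(d,"s6.png",(270,220,120,120),5);d=eyes.grab_frame("scene");save(d,"c6.png",(220,150,120,120),5)
d=eyes.grab_frame("wrist");save(d,"w6.png",None,1.25)
```

```text
False [0.50144648 0.01297183 0.18025059] [-0.67171861  0.67883478 -1.84162881] 22.35
False [0.50143479 0.0129949  0.12892961] [ 0.0267795  -0.94815256 -0.39141353] 23.7833
[0.5013066  0.01299588 0.12870425] [-0.42851505  0.56248261  0.42850257  0.56247108] 0.20563116601695 [-0.17786082  0.19806975 -0.80325651] [-0.0204852   0.01994321  0.0068515 ] 0.0014403434481238808 24.2833
```

View pics/s6.png

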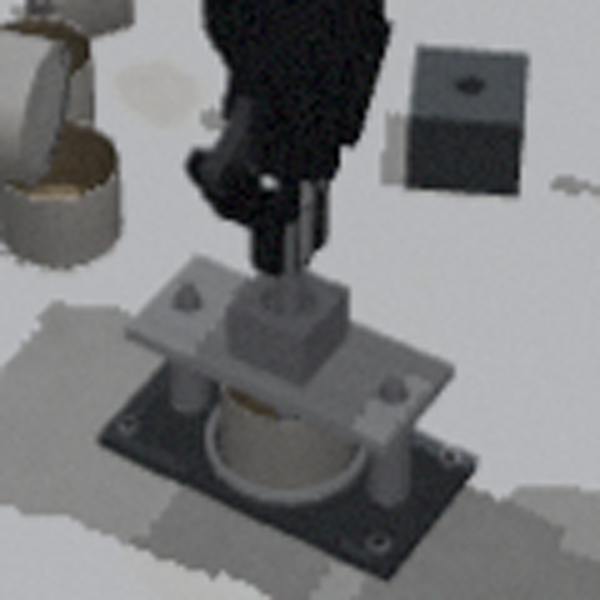

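View pics/c6.png

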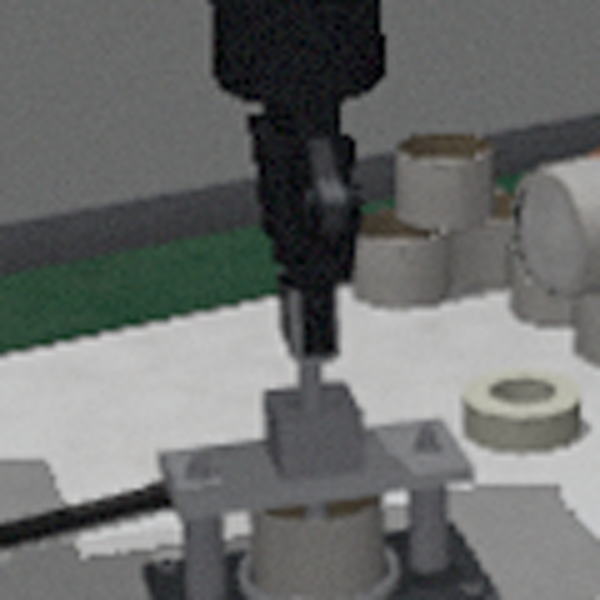

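View pics/w6.png

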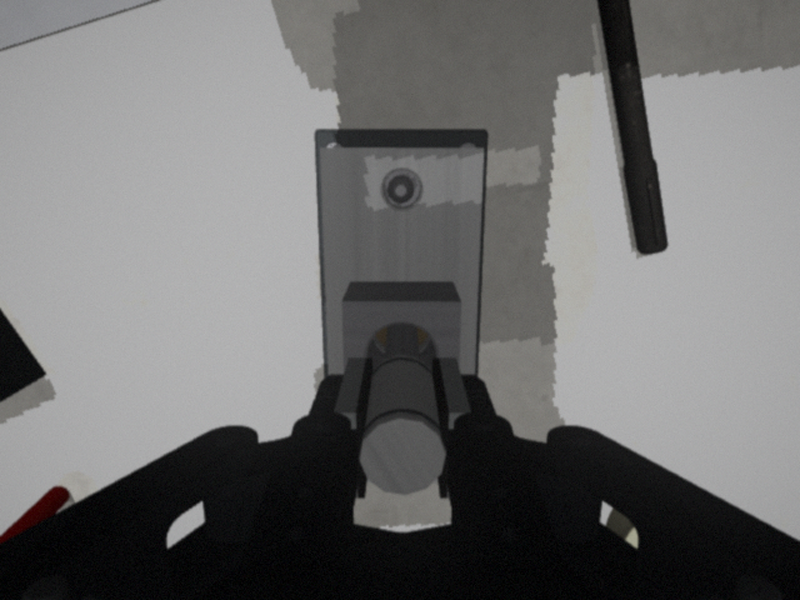

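The rod is centred in the bore in all views, there was no contact force, and the arm is still. Handing in.

Run:
```python
from h import *
print(job.hand_in()); print(monitor.sense()["clock"])
```

```text
the job is handed in; nothing more can be done
None
the job is handed in; nothing more can be done
```

The job is handed in, at about 24 s of the 72 s allowed; no verdict was reported.

- **Guide plate:** I lowered it over both pins under a force guard. Contact came at the height expected for flush seating. I let go, and a side picture afterwards showed it flush on both shoulders. The bore measured about 0.5 mm from the cup axis.
- **Probe:** I took the larger grey probe from the stand. Overlays in all three cameras showed it vertical to about 1 px. I lowered it through the bush with the guard never tripping.
- **Final hold:** The tip is about 27.5 mm above the worktop, so 15.5 mm above the cup floor. It is centred in the bore as far as the pictures show. Residual force on the tool was under 1 N, and the arm was still.
- **Bystanders:** I touched none of them, and the ones in the pictures looked unmoved. I did not re-measure them at the end.

**Disagreements:** The scene camera put the probe tip about 2 mm higher than I computed, which is within its calibration error and the allowed depth range. The bore-centre estimates from different features differed by under 1 mm.

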